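# Re-engage the garage-door clutch and switch the drive on

### The arm

A 6-joint arm with a two-finger parallel gripper is mounted at the origin on the work surface. World frame = base frame: x ahead of the robot, y to its left, z up, the work surface at z = 0. Lengths are in m, angles in rad, forces in N, time in s.
With the tool pointing down it reaches from about 0.35 to 0.975 m from the base axis. Payload 4.9 kg.
Tool frame: the origin (TCP) lies midway between the tips of the shut fingers; the grasp point (between the pads) lies ctrl.grip_depth behind it (ctrl.grip_depth is the distance from the TCP to the grasp point, in m); z points along the fingers, y is the line along which they close (so a half turn about z gives the same grasp; the last joint's range is limited). The gripper opens to 85 mm and grips with 20 to 120 N. Pads are 22 mm wide; open, the fingers measure 114 mm over their backs; the gripper's body (76 mm by 85 mm) begins 54 mm behind the grasp point. The pads swing forward as they close: fully open they stand 13 mm farther back than shut.
Start: joints at [-1.325, 0.053, 1.613, -0, 1.476, -0.119], TCP at [0.223, -0.584, 0.231] pointing down, gripper open.
Joint ranges: [-3.01, 3.01], [-1.01, 2.22], [0.06, 2.58], [-1.02, 4.17], [0.09, 2.62], [-3.14, 3.14]. Speed limits (rad/s): [2.57, 2.57, 3.14, 3.14, 3.14, 3.14].

### API

Orientations are given as a rotation vector (axis times angle).
In Python, from station import ctrl, get_image, camera_model gives the robot as it stands. The module is installed in compiled form; this text tells all that it offers.
- The arm moves only by the shell command python3 -m crank 'ROWS' [FORCE]. ROWS is JSON, a list of rows, each a list of 7 numbers: the shift along the tool's x, y, z in mm, then the turn, a rotation vector about the tool's x, y, z in rad, then the opening, from -1 (shut) to 1 (fully open). A call has exactly 10 rows; each row shifts and turns the commanded pose from where the row before left it, along the tool's axes as they then stand; what a row does not reach is not made up. A row lasts 1/12 s, in which the tool goes at most 41.7 mm and 7.16 degrees, less where a joint would pass 70% of its speed; a pose out of reach is approached as far as the arm can. A call with a gripper value outside its range is refused whole. The fingers move at their own pace and stop on an object; FORCE is the grip in N (left out, the last holds). Time passes only in rows, so rows that do not move let the fingers close, or fill a call up. It gives the time, the measured TCP pose, the force, the opening and the grip force at its end, in the units of the state.
- ctrl.get_obs(): the state, without advancing time (a new reading comes with each control period).
- get_image(name): name is "scene" or "top"; returns the picture (400x640x3 uint8, red, green, blue); there is no depth.
- camera_model(name): a dict with "vertical_fov" (degrees; the focal length in pixels is half the picture's height over the tangent of half this angle, whatever the lens; pixels are square), "cx", "cy" (the principal point, pixels), "k1" (the pictures are not rectified: a ray, as slopes to the right and down, at radius r is drawn at 1 + k1 r^2 times it, then the intrinsics apply), "R" (3x3) and "t" (3): a world point X has camera coordinates R X + t. Camera axes: x right, y down, z forward; pixel columns grow to the right and rows downward; lengths in m; the calibration is good to about 2 mm. A picture is of the moment at which its call begins. camera_model takes no time and is no camera call.
- ctrl.finish_job(): hands the job in; it is judged then, once.
The state is a dict: "t": time; "q": joint angles; "dq": joint speeds; "effort": joint torques, N m; "tool_pos": TCP position; "tool_rot": TCP orientation; "contact_force": force on the tool from outside, world axes, zero at the start; "wrist_torque": the same for the moment, N m; "opening": finger opening in m; "grip_force": force on a finger pad.
Only numpy, scipy, OpenCV 4.12 (cv2) and the standard library are available. Lean on these libraries where they do the work, as an engineer would, in place of code of your own. Each camera call takes 0.05 s, during which the arm holds its last target. There are 200 camera calls.

### The job

The power is back, so put the garage-door drive into gear again: turn the black wing knob on top of the grey drive unit until its four teeth line up with the slots in the ring below, and push it fully home. Only then throw the toggle lever on the switch box all the way over, away from the robot's side, and let go. Leave the other things on the shelf where they are.

Things in the scene. Friction and masses are not known exactly. Their poses are not given: they have to be found in the camera images.
- drive: Garage-door drive unit, fixed to the shelf: grey ribbed metal box 200 x 160 mm (x by y, foot included), 90 mm high; on top an aluminium disc 136 mm across, its top at z = 96 mm, with the slotted ring and the clutch knob. Origin at the centre of its underside, z up; the knob's vertical axis passes through it.
- slot_ring (a point): Centre of the top of the fixed aluminium slotted ring on the drive unit, on the knob's axis, 114 mm above the shelf. Ring: 18 mm high, outer radius about 55 mm, inner 38 mm. Axes as the drive unit's. Four radial slots, 22 mm wide, open outwards, run along its +x, +y, -x and -y.
- knob_grip (a point): Point on the knob's vertical axis inside its black upright wing grip, which is 80 mm long (point's x), 24 mm thick (y), 40 mm high. The point is 24 mm above the wing's foot, 16 mm below its top, and 158 mm above the shelf with the knob raised. Below the wing: a dark steel hub of 34 mm radius, 16 mm high, then the teeth. Grip it across its thickness from above; its top can also be pushed.
- knob_teeth (a point): Point on the knob's axis level with the underside of its four radial dark steel teeth (116 mm above the shelf when raised), axes as point knob_grip. The teeth run along its +x, +y, -x and -y, out to 52 mm radius; 14 mm wide, 18 mm high, rounded undersides. They enter the slots when the wing lies along or square to the drive unit's x, within about 5 degrees.
- turn (a joint): Angle of the knob about the vertical (rad, positive anticlockwise from above) relative to the drive unit: 0 when the wing lies along the unit's x. The teeth fit the slots at 0 and at every quarter turn (1.571). Starts between 0.3 and 1.27, out of mesh; range -3.1 to 3.1. It stays where it is left (0.08 N m turns it).
- push (a joint): How far the knob is pushed down (m): 0 raised, as at the start, 0.016 fully home. Friction holds it where it is left; about 6 N on the knob moves it down. Out of mesh it stops after 2 mm, teeth on the ring.
- switchbox: Grey plastic switch box fixed to the shelf, 140 x 110 mm (x by y), 50 mm high, origin at the centre of its underside, z up. A block 70 x 50 x 25 mm stands on the middle of its top; out of it comes the toggle lever, which pivots 72 mm above the shelf over the box's origin, about the box's y.
- power_tip (a point): Centre of the round black ball (26 mm across) on the end of the steel toggle lever (10 mm thick, 80 mm from pivot to ball centre). Off, it leans 0.5 rad towards the box's -x (38 mm off the pivot, 142 mm above the shelf); on, as far towards the box's +x.
- power (a joint): Angle of the toggle lever (rad): 0 is off, leaning to the box's -x (the robot's side); 1.0 is fully on, leaning to the box's +x. It starts at 0 to 0.12, stays where it is left, and a push of about 1 N on the ball towards the box's +x moves it.
- pliers: Bystander: chrome pliers lying flat, 170 mm long, 13 mm high; origin near the middle of its underside.
- bulb: Bystander: clear glass filament bulb standing in a black lampholder, 68 mm across, 125 mm high; origin under its centre.
- rose: Bystander: white ceramic ceiling rose, 100 mm across, 42 mm high; origin under its centre.
- fuseholder: Bystander: black fuse holder, 90 x 34 mm, 48 mm high; origin under its centre.
- screwjar: Bystander: glass jar, 64 mm across, 95 mm high; origin under its centre.
- screwdriver: Bystander: screwdriver lying flat, 200 mm long; origin under its middle.
Things that resemble listed ones, but are neither listed nor needed, are in the scene too. What is shaped like the switchbox but orange or purple is not meant.

How it is judged:
By the outcome, as a careful person would: the job done as asked, in the order asked, and still so for the second after the job is handed in, with the robot touching nothing.
It also fails if it takes over 48 s, if anything falls off the work surface, if the arm or the gripper's body presses on something with over 40 N, if the wrist force passes 120 N, or if a joint passes its speed limit or range.

## Working session

There is one attempt and no reset: what is moved stays moved. The work goes in short steps, Python scripts to look and compute and a shell command to move; the robot and the scene stay as the last step left them, time stands still between calls to the robot, and variables do not carry over. Pictures are saved under pics/ and viewed, at most 10 in all, crops included, and the job is handed in when it is done.

```bash
mkdir -p pics
python3 - <<'E'
from station import ctrl,get_image,camera_model
import cv2
for n in("scene","top"):
    cv2.imwrite(f"pics/{n}0.png",get_image(n)[:,:,::-1]); m=camera_model(n); print(n,m)
o=ctrl.get_obs();print(o,ctrl.grip_depth)
E
```

```text
scene {'vertical_fov': 52.0400407086987, 'cx': 324.6730216687846, 'cy': 196.3168776015257, 'k1': -0.03066908723324476, 'R': array([[ 0.85077372,  0.52553076, -0.00122511],
       [ 0.4001016 , -0.6492263 , -0.64685695],
       [-0.3407386 ,  0.54983873, -0.76261037]]), 't': array([-0.44243542, -0.1342531 ,  1.3806988 ])}
top {'vertical_fov': 46.61939983038428, 'cx': 322.9917786543268, 'cy': 195.30618791419687, 'k1': -0.0027981108052760094, 'R': array([[ 0.00445757, -0.99998229, -0.00394237],
       [-0.9729062 , -0.00342549, -0.23117481],
       [ 0.23115721,  0.00486603, -0.97290424]]), 't': array([0.01860032, 0.53522586, 1.40870721])}
{'t': 0.1, 'q': array([-1.32498200e+00,  5.33147312e-02,  1.61413306e+00, -1.20939781e-06,
        1.47601746e+00, -1.19022274e-01]), 'dq': array([-3.37433743e-05, -1.40117133e-03, -3.14552401e-03, -3.94224343e-04,
       -3.16052759e-04, -1.12933284e-04]), 'effort': array([-2.38977145e-04, -3.94908893e+01, -3.71360886e+01, -1.48315103e-04,
        3.94315110e-03,  7.13985415e-06]), 'tool_pos': array([ 0.22284815, -0.58332336,  0.23018527]), 'tool_rot': array([-3.08762915e+00, -5.69572079e-01,  1.88127767e-04]), 'contact_force': array([ 1.06649376, -1.15123849, -0.86974465]), 'wrist_torque': array([-0.04616253, -0.02732185,  0.01577422]), 'grip_force': 0.0, 'opening': 0.08557913392557326} 0.0187
```

View pics/scene0.png

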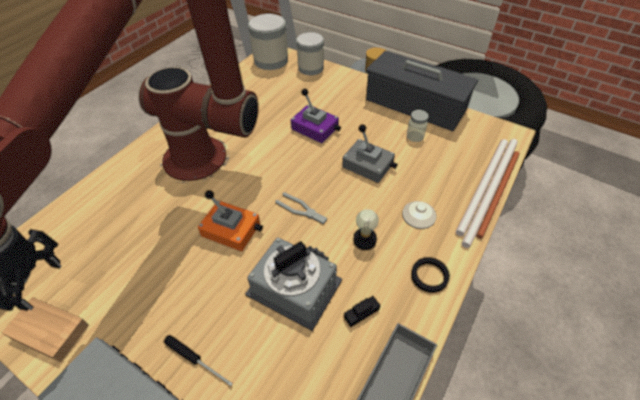

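View pics/top0.png

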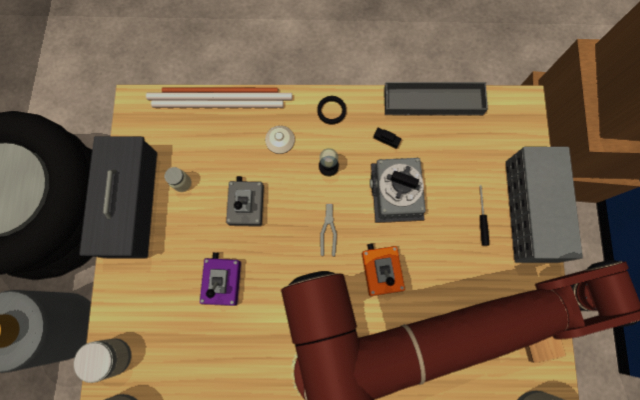

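The scene view shows the drive at about (292,280) and the grey switch box at (368,160). In the top view the drive is at (401,187) with its wing around (404,180), and the box is at (245,203) with its ball around (239,206). Next I'll enlarge these.

Run:
```python
import cv2,numpy as np
t=cv2.imread("pics/top0.png");s=cv2.imread("pics/scene0.png")
def c(i,x,y,w,h): return cv2.resize(i[y:y+h,x:x+w],(400,300),interpolation=cv2.INTER_CUBIC)
cv2.imwrite("pics/crop1.png",np.vstack([np.hstack([c(t,355,145,100,75),c(t,205,165,80,60)]),np.hstack([c(s,234,230,120,90),c(s,328,120,80,60)])]))
```

```text
(no output)
```

View pics/crop1.png

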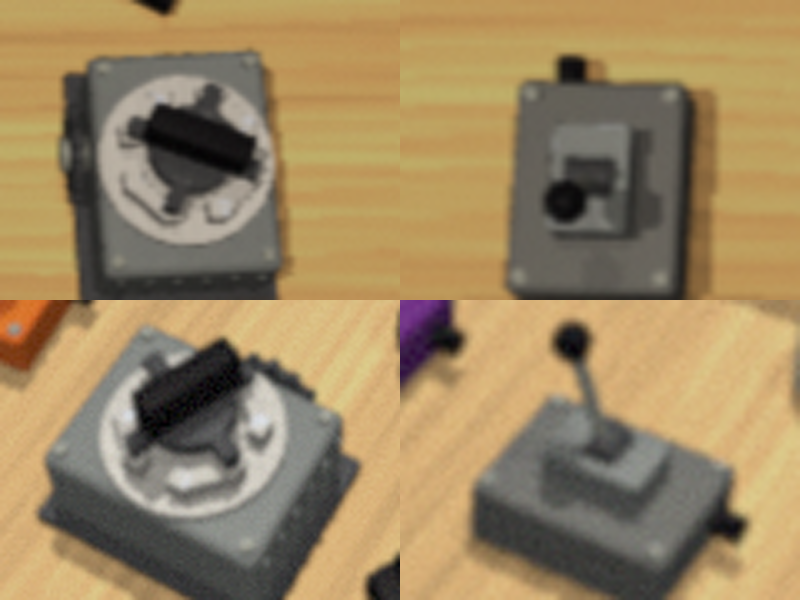

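```bash
cat > h.py <<'E'
import numpy as np,cv2
from station import camera_model
def ray(n,p):
    m=camera_model(n);f=200/np.tan(np.radians(m["vertical_fov"]/2))
    d=(np.array(p,float)-[m["cx"],m["cy"]])/f; u=d.copy()
    for _ in range(20): u=d/(1+m["k1"]*(u@u))
    R,t=m["R"],m["t"]; v=R.T@np.r_[u,1]; return -R.T@t,v/np.linalg.norm(v)
def plane(n,p,z):
    c,v=ray(n,p); return c+v*(z-c[2])/v[2]
def tri(p,q):
    c1,a=ray("top",p);c2,b=ray("scene",q)
    s=np.linalg.lstsq(np.c_[a,-b],c2-c1,rcond=None)[0]
    x,y=c1+s[0]*a,c2+s[1]*b; return (x+y)/2,np.linalg.norm(x-y)
E
python3 - <<'E'
from h import *
np.set_printoptions(precision=4,suppress=True)
T=lambda x,y:(355+x/4-.4,145+y/4-.4); S=lambda x,y:(234+x/(10/3)-.35,230+(y-300)/(10/3)-.35)
T2=lambda x,y:(205+(x-400)/5-.4,165+y/5-.4); S2=lambda x,y:(328+(x-400)/5-.4,120+(y-300)/5-.4)
# disc: light blob
for nm,n,roi in(("top0","top",(370,155,440,215)),("scene0","scene",(255,238,330,305))):
    i=cv2.imread(f"pics/{nm}.png");x0,y0,x1,y1=roi;h=cv2.cvtColor(i,cv2.COLOR_BGR2HSV)[y0:y1,x0:x1]
    m=((h[...,2]>165)&(h[...,1]<50)).astype(np.uint8)
    pts=cv2.findNonZero(m);hull=cv2.convexHull(pts)[:,0,:]+[x0,y0]
    w=np.array([plane(n,p,.096)[:2] for p in hull]);c,r=cv2.minEnclosingCircle(w.astype(np.float32));print("disc",n,c,r)
sc=[plane("top",T(*p),.09)[:2] for p in((103,68),(250,60),(270,265),(118,262))];sc=np.array(sc);print(sc,sc.mean(0))
v=(sc[0]+sc[1]-sc[2]-sc[3]);print("drive yaw x",np.degrees(np.arctan2(v[1],v[0])));v=sc[0]+sc[3]-sc[1]-sc[2];print("y",np.degrees(np.arctan2(v[1],v[0]))-90)
ss=np.array([plane("scene",S(*p),.09)[:2] for p in((58,450),(245,540))]);v=ss[0]-ss[1];print(ss,np.degrees(np.arctan2(v[1],v[0])))
a,b=[plane("top",T(*p),.174)[:2] for p in((155,103),(257,150))];print("wing far edge",a,b,np.degrees(np.arctan2(*(a-b)[::-1])),np.linalg.norm(a-b))
print("wing corner tri",tri(T(155,103),S(135,403)),tri(T(257,150),S(240,345)))
print("ball",tri(T2(565,201),S2(571,342)))
sb=np.array([plane("top",T2(*p),.05)[:2] for p in((530,92),(672,95),(684,283),(517,277))]);print(sb,sb.mean(0))
v=sb[0]+sb[1]-sb[2]-sb[3];print("box",np.degrees(np.arctan2(*v[::-1])));v=sb[0]+sb[3]-sb[1]-sb[2];print(np.degrees(np.arctan2(*v[::-1]))-90)
E
```

```text
disc top (0.5634835362434387, -0.22252020239830017) 0.06666984409093857
disc scene (0.5661062002182007, -0.22206120193004608) 0.09698231518268585
[[ 0.6389 -0.1603]
 [ 0.6459 -0.2768]
 [ 0.4805 -0.2852]
 [ 0.4824 -0.1681]] [ 0.5619 -0.2226]
drive yaw x 2.878226350331535
y 1.2436651889581896
[[ 0.4884 -0.287 ]
 [ 0.6423 -0.2746]] -175.36711899800295
wing far edge [ 0.5854 -0.1877] [ 0.5496 -0.2616] 64.18335719534024 0.08206195791788554
wing corner tri (array([ 0.5651, -0.2217,  0.1544]), np.float64(0.08070260194740696)) (array([ 0.5697, -0.2304,  0.2059]), np.float64(0.07532337882863081))
ball (array([0.4857, 0.2744, 0.1423]), np.float64(0.0014268878856791669))
[[0.5779 0.3186]
 [0.5762 0.227 ]
 [0.4534 0.215 ]
 [0.4569 0.3207]] [0.5161 0.2703]
box 2.3325584281555494
-1.4896541579937974
```

```bash
python3 -m crank '[[28,-13.5,-5,0,0,0,1],[28,-13.5,-5,0,0,0,1],[28,-13.5,-5,0,0,0,1],[28,-13.5,-5,0,0,0,1],[28,-13.5,-5,0,0,0,1],[28,-13.5,-5,0,0,0,1],[28,-13.5,-5,0,0,0,1],[28,-13.5,-5,0,0,0,1],[28,-13.5,-5,0,0,0,1],[28,-13.5,-5,0,0,0,1]]' 60; python3 -m crank '[[28,-13.5,0,0,0,0,1],[28,-13.5,0,0,0,0,1],[28,-13.5,0,0,0,0,1],[28,-13.5,0,0,0,0,1],[28,-13.5,0,0,0,0,1],[27,-13.5,0,0,0,0,1],[0,0,0,0,0,-0.12,1],[0,0,0,0,0,-0.12,1],[0,0,0,0,0,-0.12,1],[0,0,0,0,0,-0.12,1]]'; python3 -m crank '[[0,0,0,0,0,-0.12,1],[0,0,0,0,0,-0.12,1],[0,0,0,0,0,-0.03,1],[0,0,7,0,0,0,1],[0,0,7,0,0,0,1],[0,0,7,0,0,0,1],[0,0,7,0,0,0,1],[0,0,7,0,0,0,1],[0,0,0,0,0,0,1],[0,0,0,0,0,0,1]]'
python3 - <<'E'
from station import ctrl,get_image
import cv2,numpy as np
t=get_image("top")[:,:,::-1];s=get_image("scene")[:,:,::-1]
cv2.imwrite("pics/t1.png",t);cv2.imwrite("pics/s1.png",s)
c=lambda i,x,y:cv2.resize(i[y:y+120,x:x+120],(400,400),interpolation=cv2.INTER_CUBIC)
cv2.imwrite("pics/crop2.png",np.hstack([c(t,350,130),c(s,234,200)]))
E
```

```text
t: 0.93
tool_pos: [0.437, -0.3564, 0.281]
tool_rot: [-3.089, -0.57, 0.001]
contact_force: [0.0, -0.8, 1.2]
opening: 0.0857
grip_force: 0.0
t: 1.77
tool_pos: [0.5634, -0.2221, 0.2805]
tool_rot: [-2.86, -1.297, 0.001]
contact_force: [-0.4, -0.9, -0.0]
opening: 0.0854
grip_force: 0.0
t: 2.6
tool_pos: [0.5631, -0.2224, 0.2453]
tool_rot: [-2.665, -1.661, 0.001]
contact_force: [-1.4, 0.5, -0.2]
opening: 0.0853
grip_force: 0.0
```

View pics/crop2.png

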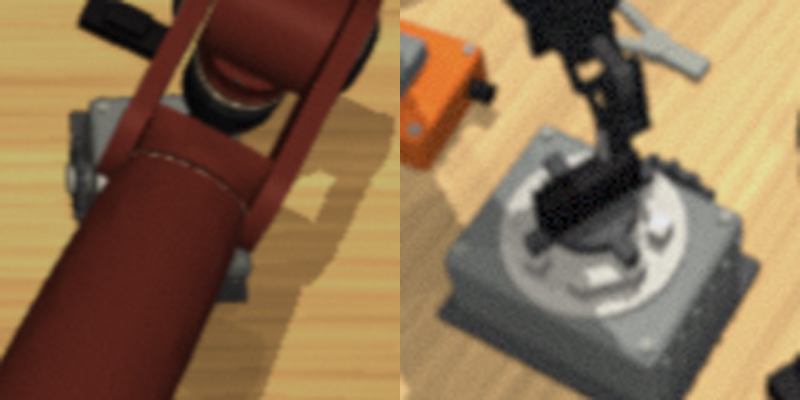

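The crop shows the gripper centred above the wing, which is at about (590,195). The fingers are square to it, so I'll descend.

```bash
python3 -m crank '[[0,0,12,0,0,0,1],[0,0,12,0,0,0,1],[0,0,12,0,0,0,1],[0,0,12,0,0,0,1],[0,0,12,0,0,0,1],[0,0,12,0,0,0,1],[0,0,12,0,0,0,1],[0,0,12,0,0,0,1],[0,0,6,0,0,0,1],[0,0,0,0,0,0,1]]'; python3 -m crank '[[0,0,0,0,0,0,-1],[0,0,0,0,0,0,-1],[0,0,0,0,0,0,-1],[0,0,0,0,0,0,-1],[0,0,0,0,0,0,-1],[0,0,0,0,0,0,-1],[0,0,0,0,0,0,-1],[0,0,0,0,0,0,-1],[0,0,0,0,0,0,-1],[0,0,0,0,0,0,-1]]' 50
```

```text
t: 3.53
tool_pos: [0.5624, -0.222, 0.1417]
tool_rot: [-2.663, -1.66, 0.003]
contact_force: [-0.1, -0.3, 0.2]
opening: 0.0851
grip_force: 0.0
t: 4.37
tool_pos: [0.5632, -0.2222, 0.1451]
tool_rot: [-2.665, -1.661, 0.0]
contact_force: [-4.1, 3.9, 4.9]
opening: 0.0237
grip_force: 47.3
```

```bash
python3 -m crank '[[0,0,0,0,0,-0.063,-1],[0,0,0,0,0,-0.063,-1],[0,0,0,0,0,-0.063,-1],[0,0,0,0,0,-0.063,-1],[0,0,0,0,0,-0.063,-1],[0,0,0,0,0,-0.063,-1],[0,0,0,0,0,-0.063,-1],[0,0,0,0,0,-0.063,-1],[0,0,0,0,0,0,-1],[0,0,0,0,0,0,-1]]'; python3 -m crank '[[0,0,1,0,0,0,-1],[0,0,1,0,0,0,-1],[0,0,1,0,0,0,-1],[0,0,1,0,0,0,-1],[0,0,1,0,0,0,-1],[0,0,1,0,0,0,-1],[0,0,0,0,0,0,-1],[0,0,0,0,0,0,-1],[0,0,0,0,0,0,-1],[0,0,0,0,0,0,-1]]'
```

```text
t: 5.2
tool_pos: [0.5625, -0.2218, 0.1446]
tool_rot: [-2.165, -2.272, 0.001]
contact_force: [-5.4, 4.0, 5.6]
opening: 0.0233
grip_force: 49.9
t: 6.03
tool_pos: [0.5625, -0.2218, 0.1383]
tool_rot: [-2.165, -2.272, 0.001]
contact_force: [-6.1, 3.8, 4.9]
opening: 0.0233
grip_force: 49.9
```

It went 6 mm down against about 5 N, so the teeth are in mesh. I'll keep pushing.

```bash
python3 -m crank '[[0,0,1.5,0,0,0,-1],[0,0,1.5,0,0,0,-1],[0,0,1.5,0,0,0,-1],[0,0,1.5,0,0,0,-1],[0,0,1.5,0,0,0,-1],[0,0,1.5,0,0,0,-1],[0,0,1.5,0,0,0,-1],[0,0,1,0,0,0,-1],[0,0,0,0,0,0,-1],[0,0,0,0,0,0,-1]]'
```

```text
t: 6.87
tool_pos: [0.5626, -0.2218, 0.1292]
tool_rot: [-2.164, -2.272, 0.001]
contact_force: [-10.4, 6.5, 14.1]
opening: 0.0233
grip_force: 50.9
```

```bash
python3 -m crank '[[0,0,1,0,0,0,-1],[0,0,1,0,0,0,-1],[0,0,1,0,0,0,-1],[0,0,0,0,0,0,-1],[0,0,-2,0,0,0,1],[0,0,0,0,0,0,1],[0,0,0,0,0,0,1],[0,0,0,0,0,0,1],[0,0,0,0,0,0,1],[0,0,0,0,0,0,1]]'; python3 -m crank '[[0,0,-10,0,0,0,1],[0,0,-20,0,0,0,1],[0,0,-30,0,0,0,1],[0,0,-10,0,0,0,-1],[0,0,0,0,0,0,-1],[0,0,0,0,0,0,-1],[0,0,0,0,0,0,-1],[0,0,0,0,0,0,-1],[0,0,0,0,0,0,-1],[0,0,0,0,0,0,-1]]'
```

```text
t: 7.7
tool_pos: [0.5633, -0.2226, 0.1251]
tool_rot: [-2.167, -2.273, 0.0]
contact_force: [0.6, -0.3, -0.6]
opening: 0.0857
grip_force: 0.0
t: 8.53
tool_pos: [0.5629, -0.2223, 0.1943]
tool_rot: [-2.166, -2.272, 0.001]
contact_force: [0.9, -0.2, -0.2]
opening: 0.0005
grip_force: 0.0
```

```bash
python3 -m crank '[[0,0,15,0,0,0,-1],[0,0,12,0,0,0,-1],[0,0,4,0,0,0,-1],[0,0,2,0,0,0,-1],[0,0,2,0,0,0,-1],[0,0,1,0,0,0,-1],[0,0,1,0,0,0,-1],[0,0,1,0,0,0,-1],[0,0,1,0,0,0,-1],[0,0,0,0,0,0,-1]]'
```

```text
t: 9.37
tool_pos: [0.5639, -0.2228, 0.158]
tool_rot: [2.167, 2.273, 0.001]
contact_force: [-0.5, 0.4, 3.6]
opening: -0.0001
grip_force: 1.9
```

```bash
python3 -m crank '[[0,0,1,0,0,0,-1],[0,0,1,0,0,0,-1],[0,0,1,0,0,0,-1],[0,0,1,0,0,0,-1],[0,0,0.5,0,0,0,-1],[0,0,0.5,0,0,0,-1],[0,0,0,0,0,0,-1],[0,0,0,0,0,0,-1],[0,0,0,0,0,0,-1],[0,0,0,0,0,0,-1]]'
```

```text
t: 10.2
tool_pos: [0.565, -0.2233, 0.1578]
tool_rot: [2.164, 2.271, 0.002]
contact_force: [-7.6, 3.7, 19.5]
opening: -0.0
grip_force: 9.9
```

```bash
python3 -m crank '[[0,0,-10,0,0,0,-1],[0,0,-30,0,0,0,-1],[0,0,-30,0,0,0,-1],[0,0,-30,0,0,0,-1],[0,0,-10,0,0,0,-1],[36,-8,0,0,0,0,-1],[36,-8,0,0,0,0,-1],[36,-8,0,0,0,0,-1],[36,-8,0,0,0,0,-1],[36,-8,0,0,0,0,-1]]'; python3 -m crank '[[36,-8,0,0,0,0,-1],[36,-8,0,0,0,0,-1],[36,-8,0,0,0,0,-1],[36,-8,0,0,0,0,-1],[36,-8,0,0,0,0,-1],[36,-8,0,0,0,0,-1],[36,-8,0,0,0,0,-1],[36,-8,0,0,0,0,-1],[36,-8,0,0,0,0,-1],[0,0,0,0,0,0,-1]]'
python3 - <<'E'
from station import ctrl,get_image
import cv2,numpy as np
print(ctrl.get_obs()["q"])
t=get_image("top")[:,:,::-1];s=get_image("scene")[:,:,::-1]
cv2.imwrite("pics/t2.png",t);cv2.imwrite("pics/s2.png",s)
c=lambda i,x,y:cv2.resize(i[y:y+120,x:x+120],(400,400),interpolation=cv2.INTER_CUBIC)
cv2.imwrite("pics/crop3.png",np.hstack([c(t,345,130),c(s,300,90)]))
E
```

```text
t: 11.03
tool_pos: [0.5139, -0.0433, 0.2608]
tool_rot: [-2.168, -2.273, 0.001]
contact_force: [0.2, 0.9, 0.2]
opening: -0.0
grip_force: 0.0
t: 11.87
tool_pos: [0.4251, 0.2801, 0.2609]
tool_rot: [-2.158, -2.279, -0.0]
contact_force: [-0.4, -0.0, 0.2]
opening: 0.0002
grip_force: 0.0
[ 0.43495873 -0.24516038  1.84158533  0.00263469  1.54599387  0.38030716]
```

View pics/crop3.png

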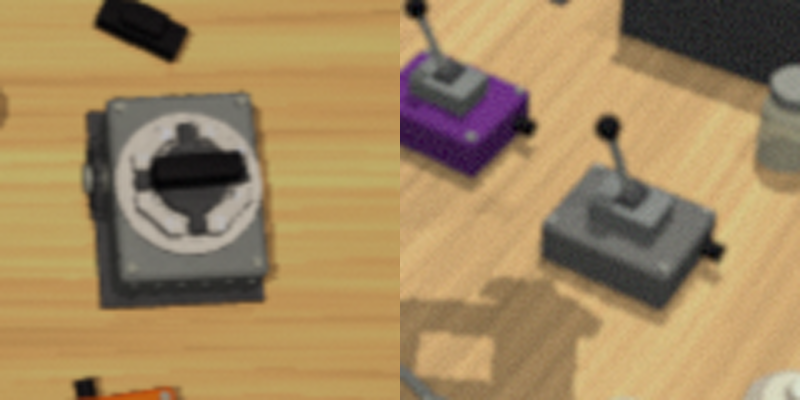

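The left crop shows the wing square to the drive with the teeth in the slots. The right crop shows the switch lever still off, ball at (608,128). I'll go down behind the ball.

```bash
python3 -m crank '[[-6,0,15,0,0,0,-1],[0,0,15,0,0,0,-1],[0,0,15,0,0,0,-1],[0,0,15,0,0,0,-1],[0,0,15,0,0,0,-1],[0,0,15,0,0,0,-1],[0,0,15,0,0,0,-1],[0,0,15,0,0,0,-1],[0,0,11,0,0,0,-1],[0,0,0,0,0,0,-1]]'; python3 -m crank '[[0,8,0,0,0,0,-1],[0,8,0,0,0,0,-1],[0,8,0,0,0,0,-1],[0,8,0,0,0,0,-1],[0,8,0,0,0,0,-1],[0,8,0,0,0,0,-1],[0,8,0,0,0,0,-1],[0,8,0,0,0,0,-1],[0,8,0,0,0,0,-1],[0,0,0,0,0,0,-1]]'
```

```text
t: 12.8
tool_pos: [0.426, 0.267, 0.1267]
tool_rot: [-2.169, -2.27, 0.01]
contact_force: [-0.3, -0.7, -0.3]
opening: -0.0001
grip_force: 0.0
t: 13.63
tool_pos: [0.5012, 0.2729, 0.1308]
tool_rot: [2.168, 2.273, 0.001]
contact_force: [-0.5, 0.3, -0.2]
opening: -0.0
grip_force: 0.0
```

```bash
python3 -m crank '[[0,3,0,0,0,0,-1],[0,3,0,0,0,0,-1],[0,3,0,0,0,0,-1],[0,3,0,0,0,0,-1],[0,3,0,0,0,0,-1],[0,2,0,0,0,0,-1],[0,2,0,0,0,0,-1],[0,2,0,0,0,0,-1],[0,1,0,0,0,0,-1],[0,0,0,0,0,0,-1]]'
python3 - <<'E'
from station import ctrl,get_image
import cv2,numpy as np
t=get_image("top")[:,:,::-1];s=get_image("scene")[:,:,::-1]
c=lambda i,x,y:cv2.resize(i[y:y+120,x:x+120],(400,400),interpolation=cv2.INTER_CUBIC)
cv2.imwrite("pics/crop4.png",np.hstack([c(t,190,140),c(s,300,80)]))
E
```

```text
t: 14.47
tool_pos: [0.5219, 0.274, 0.1309]
tool_rot: [2.168, 2.274, 0.001]
contact_force: [-0.4, -0.1, 0.1]
opening: 0.0002
grip_force: 0.1
```

View pics/crop4.png

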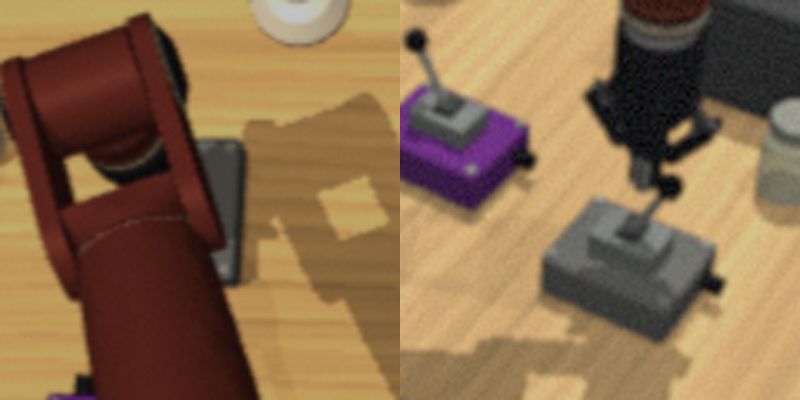

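The ball is now at (671,186), past upright, with the fingers behind it. I'll push until it meets the stop.

```bash
python3 -m crank '[[0,2,0,0,0,0,-1],[0,2,0,0,0,0,-1],[0,2,0,0,0,0,-1],[0,2,0,0,0,0,-1],[0,2,0,0,0,0,-1],[0,1,0,0,0,0,-1],[0,1,0,0,0,0,-1],[0,0,0,0,0,0,-1],[0,0,0,0,0,0,-1],[0,0,0,0,0,0,-1]]'
```

```text
t: 15.4
tool_pos: [0.5286, 0.2744, 0.1304]
tool_rot: [-2.161, -2.269, 0.017]
contact_force: [-18.6, -2.1, 9.7]
opening: -0.0004
grip_force: 10.1
```

It reached the stop at 19 N. I'll back off, lift and look.

```bash
python3 -m crank '[[0,-5,0,0,0,0,-1],[0,-15,0,0,0,0,-1],[0,-30,0,0,0,0,-1],[0,-30,0,0,0,0,-1],[0,-20,-10,0,0,0,-1],[0,0,-30,0,0,0,-1],[0,0,-30,0,0,0,-1],[0,0,-30,0,0,0,-1],[0,0,-30,0,0,0,-1],[0,0,0,0,0,0,-1]]'
python3 - <<'E'
from station import ctrl,get_image
from h import *
t=get_image("top")[:,:,::-1];s=get_image("scene")[:,:,::-1]
c=lambda i,x,y:cv2.resize(i[y:y+120,x:x+120],(400,400),interpolation=cv2.INTER_CUBIC)
cv2.imwrite("pics/crop5.png",np.hstack([c(t,345,130),c(s,300,80)]))
cv2.imwrite("pics/s3.png",s)
E
```

```text
t: 16.23
tool_pos: [0.4371, 0.2712, 0.2694]
tool_rot: [2.163, 2.27, 0.021]
contact_force: [0.5, -0.0, 0.7]
opening: -0.0002
grip_force: 0.0
```

View pics/crop5.png

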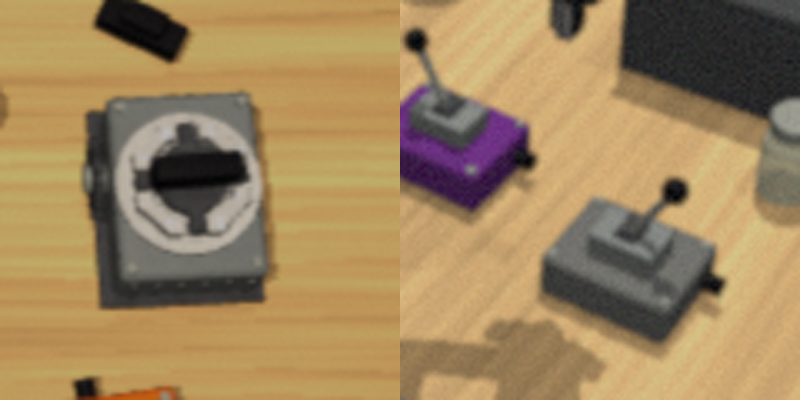

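View pics/s3.png

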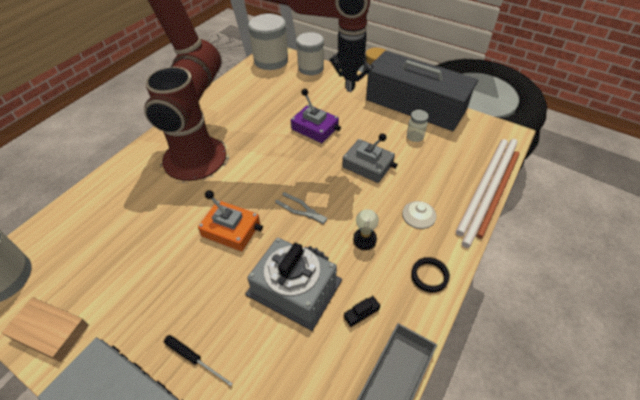

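The wing is seated in the slots. The ball at about (382,137) matches the fully-on position, which projects to (382,136), and the bystanders haven't moved. I'll hand in.

```bash
python3 -c "
from station import ctrl
print(ctrl.finish_job())"
```

```text
the job is handed in; nothing more can be done
None
```

The clutch knob was turned into line and pushed fully home first, then the grey switch box's lever was thrown to its far stop and released, and the job is handed in at about 16 s of the 48 s.

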